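Check the emptied parts tin by shaking

TASK

The oblong closed steel tin in the middle should be empty, but a steel rack foot may still be inside. Lift it clear of the table and shake it in the air: tip it well over (about 40 degrees) and back upright, twice, feeling for weight or a rattle. If it is empty set it down gently, upright, on the raised wire rack; if something is inside set it down gently, upright, in the shallow tray, and let go.

Things in the scene. Friction and masses are not known exactly. Their poses are not given: they have to be found in the camera images.
- tin_center (a point): Centre, half-way up, of the loose oblong closed steel tin: 92 mm long (its x), 56 mm wide (its y; grip here), 72 mm high (z up), lid shut; not the square or the round tin. Empty it weighs 0.2 kg (2 N); a steel foot left inside adds 0.25 kg (4.4 N in all; both within 10 %) and slides about 25 mm either way along the length when tipped. Both cases look alike and are equally likely.
- rack: Raised wire rack for empty tins, fixed on the table: 180 mm along its x, 150 mm along its y, steel rods on four short yellow feet, flat open top 30 mm above the table with nothing standing up from it. Origin at the table surface under its centre.
- tray: Shallow open steel tray for tins that still hold something, fixed on the table: 180 mm along its x, 150 mm along its y, rim 18 mm above the table, wall and floor 4 mm thick. Origin at the table surface under its centre.

How it is judged:
By the outcome, as a careful person would: the job done as asked, in the order asked, and still so for the second after the job is handed in, with the robot touching nothing.
It also fails if it takes over 48 s, if anything falls off the work surface, if the arm or the gripper's body presses on something with over 40 N, if the wrist force passes 120 N, or if a joint passes its speed limit or range.

ROBOT

A 6-joint arm with a two-finger parallel gripper is mounted at the origin on the work surface. World frame = base frame: x ahead of the robot, y to its left, z up, the work surface at z = 0. Lengths are in mm, angles in rad, forces in N, time in s.
With the tool pointing down it reaches from about 300 to 775 mm from the base axis. Payload 14.6 kg.
Tool frame: the origin (TCP) lies midway between the tips of the shut fingers; the grasp point (between the pads) lies manip.tcp_to_grasp behind it (manip.tcp_to_grasp is the distance from the TCP to the grasp point, in mm); x points along the fingers, z is the direction in which the jaws open and shut, and the axes are right-handed (so a half turn about x gives the same grasp; the last joint's range is limited). The gripper opens to 94 mm and grips with 3 to 60 N. Pads are 16 mm wide; open, the fingers measure 119 mm over their backs; the gripper's body (75 mm by 177 mm) begins 78 mm behind the grasp point.
Start: joints at [-1.259, 0.3, 1.521, -0, 1.321, -0.067], TCP at [203.386, -511.002, 205.446] pointing down, gripper open.
Joint ranges: [-3.03, 3.03], [-0.79, 2.21], [0.23, 2.52], [-1.04, 4.18], [0, 3.07], [-2.55, 2.55]. Speed limits (rad/s): [2.22, 2.22, 2.57, 3.14, 3.14, 3.14].

INTERFACE

Orientations are given as [roll, pitch, yaw] about the fixed x, y, z axes, in that order (R = Rz(yaw) Ry(pitch) Rx(roll)).
In Python, from cell import manip gives the robot as it stands.
- The arm moves only by the shell command python3 -m jog 'ROWS' [FORCE]. ROWS is JSON, a list of rows, each an object of numbers: "grip": the opening, from 0 (shut) to 1 (fully open); "tx", "ty", "tz": the shift along the tool's x, y, z in units of 40 mm (1.0 is 40 mm); "turn": the turn about the tool's x in units of 6 degrees (1.0 is 6 degrees). In form: [{"grip": .., "tx": .., "ty": .., "tz": .., "turn": ..}, ...]. A call has 1 to 12 rows; each row is the pose to reach, as a shift and turn from the pose commanded when the call began, along the tool's axes at that moment; what a row does not reach only later rows make up. A row lasts 1/12 s, in which the tool goes at most 41.7 mm and 7.16 degrees, less where a joint would pass 70% of its speed; a pose out of reach is approached as far as the arm can. A call with a gripper value outside its range is refused whole. The fingers move at their own pace and stop on an object; FORCE is the grip in N (left out, the last holds). Time passes only in rows, so rows that repeat a pose let the fingers close. It gives the time, the measured TCP pose, the force and the opening at its end, in the units of the state.
- manip.read_state(): the state, without advancing time (a new reading comes with each control period).
- manip.camera(name): name is "scene" or "top"; returns a dict with "image" (384x512x3 uint8, red, green, blue), "fx", "fy", "cx", "cy" (pixels), "eye" and "attitude" of the camera in the world. Camera axes: x right, y up, looking along -z (the intrinsics and any distortion apply to the point x, -y, -z); pixel columns grow to the right and rows downward; lengths in mm; the calibration is good to about 2 mm. A picture is of the moment at which its call begins. There is no depth.
- manip.sign_off(): hands the job in, once; it reports no verdict.
The state is a dict: "clock": time; "joints": joint angles; "qd": joint speeds; "effort": joint torques, N m; "eef_pos": TCP position; "eef_rot": TCP orientation; "wrist_force": force on the tool from outside, world axes, zero at the start; "moment": the same for the moment, N m; "finger_gap": finger opening in mm.
Only numpy, scipy, OpenCV 4.12 (cv2) and the standard library are available. Lean on these libraries where they do the work, as an engineer would, in place of code of your own. Each camera call takes 0.05 s, during which the arm holds its last target. There are 200 camera calls.

## Working session

There is one attempt and no reset: what is moved stays moved. The work goes in short steps, Python scripts to look and compute and a shell command to move; the robot and the scene stay as the last step left them, time stands still between calls to the robot, and variables do not carry over. Pictures are saved under pics/ and viewed, about 8 in all and at most 12, crops included, and the job is handed in when it is done.

```bash
ls; mkdir -p pics; python3 - <<'E'
from cell import manip
import cv2
for n in("top","scene"):
    c=manip.camera(n); cv2.imwrite(f"pics/{n}0.png",c["image"][:,:,::-1])
    print(n,{k:v for k,v in c.items() if k!="image"})
print(manip.read_state(), manip.tcp_to_grasp)
E
```

```text
pics
top {'fx': 364.8472011727085, 'fy': 364.8472011727085, 'cx': 260.86190875031053, 'cy': 188.8773268809369, 'eye': array([486.41900251,  14.42457023, 774.52702642]), 'attitude': array([ 0.08409955, -0.00194304, -1.56591456])}
scene {'fx': 394.7592526069048, 'fy': 394.7592526069048, 'cx': 254.75753746626233, 'cy': 188.75190023120786, 'eye': array([ 849.10051784, -381.31509508,  748.48316465]), 'attitude': array([ 0.61883795, -0.01539138,  0.71101498])}
{'clock': 0.1, 'joints': array([-1.25860860e+00,  3.00426423e-01,  1.52146732e+00,  3.24003312e-05,
        1.32073302e+00, -6.65672023e-02]), 'qd': array([ 0.00095899,  0.00044068, -0.00125351, -0.00026976, -0.00079575,
        0.00074028]), 'effort': array([ 2.70927383e-03, -5.32635820e+01, -3.53280652e+01,  7.10748928e-02,
        2.34572939e-02, -6.56018642e-05]), 'eef_pos': array([ 203.32347471, -510.79777295,  204.95897084]), 'eef_rot': array([3.04468548, 1.56976175, 1.85263605]), 'wrist_force': array([-0.39060539,  0.11574404,  0.72254697]), 'moment': array([ 0.00279619,  0.03019879, -0.00952316]), 'finger_gap': 94.0690189617918} 18.8
```

View pics/top0.png

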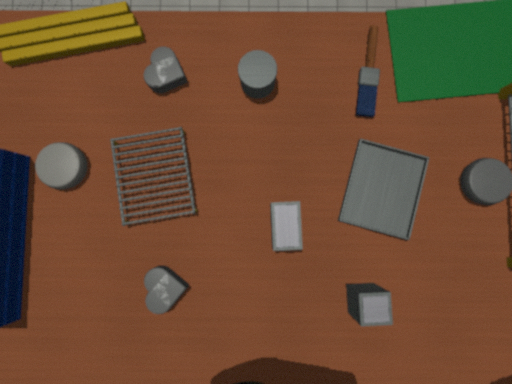

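View pics/scene0.png

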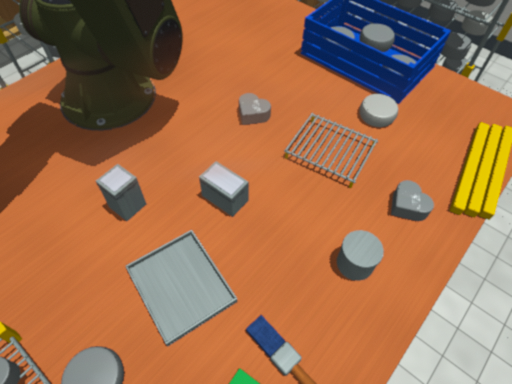

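The top view shows the oblong tin's lid at about (286,226), the rack at (153,177) and the tray at (384,189). The square tin is at (375,308). The scene view agrees.

```bash
cat > h.py <<'E'
import numpy as np, cv2
from scipy.spatial.transform import Rotation as R
from cell import manip
def ray(c,px,z):
    px=np.atleast_2d(np.asarray(px,float))
    d=np.c_[(px[:,0]-c["cx"])/c["fx"],-(px[:,1]-c["cy"])/c["fy"],-np.ones(len(px))]
    d=R.from_euler("xyz",c["attitude"]).apply(d); e=c["eye"]
    return e+d*((z-e[2])/d[:,2])[:,None]
def rect(c,mask,z,near):
    cs,_=cv2.findContours(mask.astype(np.uint8),cv2.RETR_EXTERNAL,cv2.CHAIN_APPROX_NONE)
    cs=[k for k in cs if cv2.contourArea(k)>150 and cv2.pointPolygonTest(cv2.convexHull(k),near,False)>=0]
    k=max(cs,key=cv2.contourArea)[:,0]
    p=ray(c,k,z)[:,:2].astype(np.float32)
    b=cv2.boundingRect(k); (x,y),(w,h),a=cv2.minAreaRect(p)
    if w<h: w,h,a=h,w,a+90
    return b,(round(x,1),round(y,1)),(round(w,1),round(h,1)),round((a+90)%180-90,1)
E
python3 - <<'E'
from h import *
for n,L,K,T in(("top",(286,226),(153,177),(384,189)),("scene",(224,180),(332,150),(182,287))):
    c=manip.camera(n); im=c["image"].astype(int); hsv=cv2.cvtColor(c["image"],cv2.COLOR_RGB2HSV)
    grey=hsv[...,1]<85
    bright=grey&(im.min(2)>160)
    g2=cv2.morphologyEx(grey.astype(np.uint8),cv2.MORPH_CLOSE,np.ones((11,11)))
    for nm,m,z,q in(("lid",bright,72,L),("tin72",grey,72,L),("rack",g2,30,K),("tray",grey,18,T)):
        try: print(n,nm,rect(c,m,z,q))
        except Exception as e: print(n,nm,e)
    if n=="top":
        print(np.round(ray(c,[(360,140),(428,157),(409,238),(341,220)],18)[:,:2]),np.round(ray(c,[(111,136),(184,128),(195,214),(122,225)],30)[:,:2]))
    else:
        print(np.round(ray(c,[(127,266),(191,232),(237,298),(167,342)],18)[:,:2]),np.round(ray(c,[(314,115),(378,142),(352,184),(284,154)],30)[:,:2]))
E
```

```text
top lid max() iterable argument is empty
top tin72 ((270, 201, 33, 50), (474.9, -35.3), (94.1, 58.3), 3.1)
top rack ((110, 127, 86, 99), (576.2, 236.6), (182.1, 152.6), 10.0)
top tray ((338, 139, 91, 101), (552.4, -242.5), (181.1, 152.2), -15.3)
[[ 655. -195.]
 [ 619. -337.]
 [ 450. -292.]
 [ 486. -153.]] [[658. 324.]
 [675. 173.]
 [497. 147.]
 [474. 295.]]
scene lid ((202, 163, 42, 32), (473.3, -33.1), (82.5, 47.0), 3.7)
scene tin72 ((199, 162, 49, 54), (489.9, -49.8), (120.4, 88.1), 2.9)
scene rack ((285, 87, 122, 96), (565.3, 333.4), (356.2, 188.5), -82.4)
scene tray ((126, 230, 111, 116), (554.6, -244.3), (184.2, 150.7), -15.3)
[[ 451. -290.]
 [ 490. -153.]
 [ 659. -195.]
 [ 619. -336.]] [[486. 292.]
 [659. 321.]
 [680. 169.]
 [509. 137.]]
```

Jog turns only about the finger axis, so I need to know whether the tin can be tipped at all. I'll check the documentation the interface gives.

```bash
python3 -m jog '[{"grip":1,"tx":0.6,"ty":5,"tz":-4,"turn":3.1},{"grip":1,"tx":1.9,"ty":10.7,"tz":-8.55,"turn":3.1},{"grip":1,"tx":1.9,"ty":10.7,"tz":-8.55,"turn":3.1},{"grip":1,"tx":1.9,"ty":10.7,"tz":-8.55,"turn":3.1},{"grip":1,"tx":1.9,"ty":10.7,"tz":-8.55,"turn":3.1},{"grip":1,"tx":1.9,"ty":10.7,"tz":-8.55,"turn":3.1},{"grip":1,"tx":1.9,"ty":10.7,"tz":-8.55,"turn":3.1},{"grip":1,"tx":1.9,"ty":10.7,"tz":-8.55,"turn":3.1},{"grip":1,"tx":1.9,"ty":10.7,"tz":-8.55,"turn":3.1},{"grip":1,"tx":1.9,"ty":10.7,"tz":-8.55,"turn":3.1},{"grip":1,"tx":1.9,"ty":10.7,"tz":-8.55,"turn":3.1},{"grip":1,"tx":1.9,"ty":10.7,"tz":-8.55,"turn":3.1}]'
python3 -m jog '[{"grip":1,"tx":0},{"grip":1,"tx":0}]'; python3 - <<'E'
from h import *
st(); print(go([474.5,-34.5,40],93))
E
```

```text
clock: 1.2
eef_pos: [448.4, -79.8, 137.0]
eef_rot: [1.202, 1.57, -0.315]
wrist_force: [0.5, -1.3, -0.1]
finger_gap: 93.9
1.2 [448.4 -79.8 137. ] F [ 0.48 -1.26 -0.09] M [-0.064 -0.023 -0.081] gap 93.9 toolx [ 0. -0. -1.] z [ 0.054 -0.999  0.   ] q [-0.257  0.164  1.859 -0.     1.119  1.26 ]
{'t': array([ 2.42,  0.71, -1.1 ]), 'jaw': np.float64(-86.9), 'toolx': array([ 0., -0., -1.]), 'turn': np.float64(0.02)}$[0]: bad value
```

```bash
python3 -m jog '[{"grip":1,"tx":-3,"ty":12,"tz":0,"turn":0},{"grip":1,"tx":-3,"ty":12,"tz":0,"turn":0},{"grip":1,"tx":-3,"ty":12,"tz":0,"turn":0},{"grip":1,"tx":-3,"ty":12,"tz":0,"turn":0},{"grip":1,"tx":-3,"ty":12,"tz":0,"turn":0},{"grip":1,"tx":-3,"ty":12,"tz":0,"turn":0},{"grip":1,"tx":-3,"ty":12,"tz":0,"turn":0},{"grip":1,"tx":-3,"ty":12,"tz":0,"turn":0},{"grip":1,"tx":-3,"ty":12,"tz":0,"turn":0},{"grip":1,"tx":-3,"ty":12,"tz":0,"turn":0},{"grip":1,"tx":-3,"ty":12,"tz":0,"turn":0},{"grip":1,"tx":-3,"ty":12,"tz":0,"turn":0}]'
python3 - <<'E'
from h import *
st()
E
```

```text
clock: 2.2
eef_pos: [820.2, -58.1, 225.4]
eef_rot: [1.46, 1.555, -0.057]
wrist_force: [-6.2, 0.1, 26.3]
finger_gap: 93.6
2.2 [820.2 -58.1 225.4] F [-6.21  0.05 26.31] M [ 0.065  0.039 -0.04 ] gap 93.6 toolx [ 0.016 -0.001 -1.   ] z [ 0.054 -0.999  0.002] q [-1.160e-01  1.079e+00  2.340e-01  1.000e-03  1.813e+00  1.402e+00]
```

```bash
python3 -m jog '[{"grip":1,"tx":0,"ty":-7.75,"tz":-1.06,"turn":0},{"grip":1,"tx":2,"ty":-7.75,"tz":-1.06,"turn":0},{"grip":1,"tx":2,"ty":-7.75,"tz":-1.06,"turn":0},{"grip":1,"tx":2,"ty":-7.75,"tz":-1.06,"turn":0},{"grip":1,"tx":2,"ty":-7.75,"tz":-1.06,"turn":0},{"grip":1,"tx":2,"ty":-7.75,"tz":-1.06,"turn":0},{"grip":1,"tx":2,"ty":-7.75,"tz":-1.06,"turn":0},{"grip":1,"tx":2,"ty":-7.75,"tz":-1.06,"turn":0},{"grip":1,"tx":2,"ty":-7.75,"tz":-1.06,"turn":0},{"grip":1,"tx":2,"ty":-7.75,"tz":-1.06,"turn":0},{"grip":1,"tx":2,"ty":-7.75,"tz":-1.06,"turn":0},{"grip":1,"tx":2,"ty":-7.75,"tz":-1.06,"turn":0}]'
python3 - <<'E'
from h import *
st(); print(go([508.5,-32.7,42],93))
E
```

```text
clock: 3.2
eef_pos: [508.2, -32.2, 140.4]
eef_rot: [1.453, 1.552, -0.064]
wrist_force: [0.1, -0.4, 1.5]
finger_gap: 94.0
3.2 [508.2 -32.2 140.4] F [ 0.05 -0.44  1.5 ] M [0.106 0.042 0.004] gap 94.0 toolx [ 0.019 -0.001 -1.   ] z [ 0.054 -0.999  0.002] q [-0.136  0.264  1.727  0.002  1.132  1.38 ]
{'t': array([ 2.46, -0.04,  0.01]), 'jaw': np.float64(-86.9), 'toolx': array([ 0.019, -0.001, -1.   ]), 'turn': np.float64(0.02)}
```

```bash
python3 -m jog '[{"grip":1,"tx":0.8,"ty":0,"tz":0,"turn":0},{"grip":1,"tx":1.6,"ty":0,"tz":0,"turn":0},{"grip":1,"tx":2.2,"ty":0,"tz":0,"turn":0},{"grip":1,"tx":2.46,"ty":0,"tz":0,"turn":0},{"grip":1,"tx":2.46,"ty":0,"tz":0,"turn":0},{"grip":1,"tx":2.46,"ty":0,"tz":0,"turn":0}]'
python3 - <<'E'
from h import *
f=[]
for i in range(3):
    c=manip.camera("scene"); s=manip.read_state(); f.append(np.r_[s["wrist_force"],s["moment"]])
print(np.mean(f,0).round(3)); st()
cv2.imwrite("pics/s1.png",cv2.resize(c["image"][100:270,100:330,::-1],None,fx=2,fy=2))
E
```

```text
clock: 3.7
eef_pos: [513.7, -32.8, 43.3]
eef_rot: [1.446, 1.549, -0.071]
wrist_force: [0.7, -0.3, 0.5]
finger_gap: 94.4
[ 0.218  0.039 -0.137  0.005 -0.005  0.017]
3.85 [513.8 -32.8  44.2] F [ 0.78  0.18 -0.36] M [ 0.02  -0.014  0.054] gap 94.2 toolx [ 0.024 -0.002 -1.   ] z [ 0.054 -0.999  0.003] q [-0.136  0.409  1.789  0.002  0.92   1.38 ]
```

View pics/s1.png

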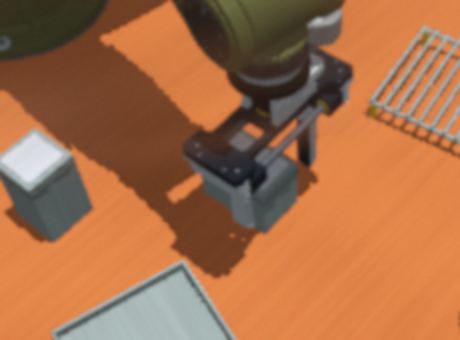

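The picture shows the fingers straddling the tin's +x end. I'll shift 5 mm inward, grip, lift upright and weigh.

```bash
python3 -m jog '[{"grip":1,"tx":0.03,"ty":-0.14,"tz":0,"turn":0},{"grip":0.5,"tx":0.03,"ty":-0.14,"tz":0,"turn":0},{"grip":0,"tx":0.03,"ty":-0.14,"tz":0,"turn":0},{"grip":0,"tx":0.03,"ty":-0.14,"tz":0,"turn":0},{"grip":0,"tx":0.03,"ty":-0.14,"tz":0,"turn":0},{"grip":0,"tx":0.03,"ty":-0.14,"tz":0,"turn":0},{"grip":0,"tx":0.03,"ty":-0.14,"tz":0,"turn":0}]' 55
python3 -m jog '[{"grip":0,"tx":-0.3,"ty":0,"tz":0,"turn":0},{"grip":0,"tx":-1,"ty":0,"tz":0,"turn":0},{"grip":0,"tx":-2,"ty":0,"tz":0,"turn":0},{"grip":0,"tx":-2.5,"ty":0,"tz":0,"turn":0},{"grip":0,"tx":-2.5,"ty":0,"tz":0,"turn":0},{"grip":0,"tx":-2.5,"ty":0,"tz":0,"turn":0},{"grip":0,"tx":-2.5,"ty":0,"tz":0,"turn":0}]'
python3 - <<'E'
from h import *
f=[]
for i in range(6):
    c=manip.camera("scene"); s=manip.read_state(); f.append(np.r_[s["wrist_force"],s["moment"]])
print(np.mean(f,0).round(3),np.std(f,0).round(2)); st()
cv2.imwrite("pics/s2.png",cv2.resize(c["image"][60:270,100:330,::-1],None,fx=2,fy=2))
E
```

```text
clock: 4.43
eef_pos: [507.2, -33.0, 41.3]
eef_rot: [1.446, 1.55, -0.071]
wrist_force: [-0.3, 0.0, 0.4]
finger_gap: 57.8
clock: 5.02
eef_pos: [504.2, -32.7, 139.5]
eef_rot: [1.457, 1.552, -0.06]
wrist_force: [-0.5, -0.6, -5.2]
finger_gap: 55.6
[ 0.084  0.049 -4.331  0.015 -0.155  0.008] [0.37 0.37 0.54 0.02 0.02 0.02]
5.32 [504.8 -32.8 140.5] F [ 0.73 -0.41 -3.93] M [ 0.046 -0.176  0.011] gap 55.9 toolx [ 0.02  -0.001 -1.   ] z [ 0.054 -0.999  0.002] q [-0.138  0.256  1.736  0.002  1.129  1.378]
```

View pics/s2.png

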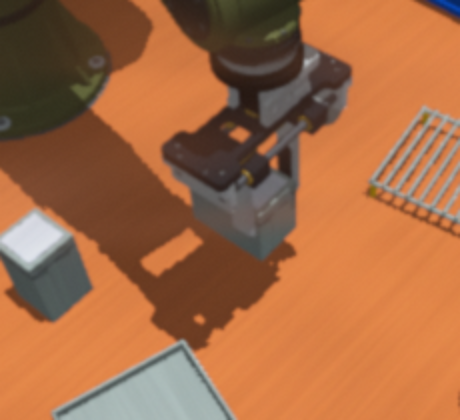

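Upright in the air, about 4.3 N: something is inside. Next I'll ease the grip in steps so the tin's own weight tips it about the pads.

```bash
cat > m.py <<'E'
from h import *
st()
E
for f in 25 16; do echo; done >/dev/null
python3 -m jog '[{"grip":0,"tx":0,"ty":0,"tz":0,"turn":0},{"grip":0,"tx":0,"ty":0,"tz":0,"turn":0}]' 24; python3 m.py
python3 -m jog '[{"grip":0,"tx":0,"ty":0,"tz":0,"turn":0},{"grip":0,"tx":0,"ty":0,"tz":0,"turn":0}]' 16; python3 - <<'E'
from h import *
st(); c=manip.camera("scene")
cv2.imwrite("pics/s3.png",cv2.resize(c["image"][60:270,100:330,::-1],None,fx=2,fy=2))
E
```

```text
clock: 5.48
eef_pos: [505.0, -32.8, 141.1]
eef_rot: [1.447, 1.55, -0.07]
wrist_force: [-0.6, 0.2, -4.6]
finger_gap: 55.9
5.48 [505.  -32.8 141.1] F [-0.58  0.19 -4.6 ] M [-0.004 -0.159 -0.025] gap 55.9 toolx [ 0.021 -0.001 -1.   ] z [ 0.054 -0.999  0.003] q [-0.138  0.256  1.736  0.002  1.13   1.378]
clock: 5.65
eef_pos: [505.1, -32.9, 141.3]
eef_rot: [1.447, 1.55, -0.07]
wrist_force: [0.1, 0.7, -4.1]
finger_gap: 55.8
5.65 [505.1 -32.9 141.3] F [ 0.13  0.75 -4.07] M [-0.008 -0.149  0.002] gap 55.8 toolx [ 0.021 -0.001 -1.   ] z [ 0.054 -0.999  0.003] q [-0.138  0.255  1.735  0.002  1.13   1.378]
```

View pics/s3.png

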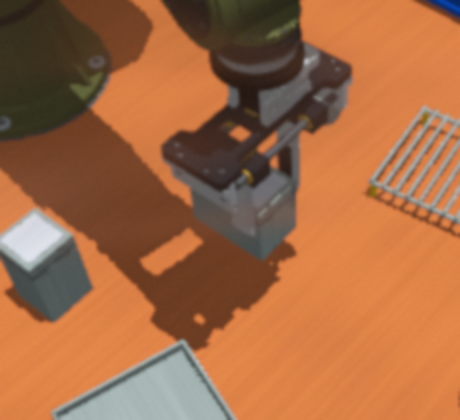

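No change at 16 N. I'll go lower in short steps and watch the change in the image numerically.

```bash
cat > m.py <<'E'
from h import *
import os
c=manip.camera("scene"); g=c["image"].astype(int)
if not os.path.exists("base.npy"): np.save("base.npy",g)
d=abs(g-np.load("base.npy"))[130:200,190:255].max(2)
print("changed px",(d>30).sum()); st()
cv2.imwrite("pics/last.png",cv2.resize(c["image"][60:270,100:330,::-1],None,fx=2,fy=2))
E
python3 m.py
python3 -m jog '[{"grip":0,"tx":0,"ty":0,"tz":0,"turn":0},{"grip":0,"tx":0,"ty":0,"tz":0,"turn":0}]' 12 >/dev/null; python3 m.py
```

```text
changed px 0
5.75 [505.1 -32.8 141.3] F [ 0.32 -0.81 -3.82] M [ 0.013 -0.148 -0.033] gap 55.8 toolx [ 0.021 -0.001 -1.   ] z [ 0.054 -0.999  0.003] q [-0.138  0.255  1.736  0.002  1.13   1.378]
changed px 129
5.97 [505.1 -32.9 141.3] F [-0.46  0.02 -4.69] M [ 0.028 -0.127  0.013] gap 56.0 toolx [ 0.021 -0.002 -1.   ] z [ 0.054 -0.999  0.003] q [-0.138  0.255  1.735  0.002  1.13   1.378]
```

```bash
python3 -m jog '[{"grip":0,"tx":0,"ty":0,"tz":0,"turn":0},{"grip":0,"tx":0,"ty":0,"tz":0,"turn":0}]' 9 >/dev/null; python3 m.py
```

```text
changed px 794
6.18 [505.1 -32.8 141.3] F [ 0.16  1.04 -4.41] M [ 0.028 -0.181  0.01 ] gap 55.7 toolx [ 0.021 -0.001 -1.   ] z [ 0.054 -0.999  0.003] q [-0.138  0.255  1.736  0.002  1.13   1.378]
```

```bash
python3 -m jog '[{"grip":0,"tx":0,"ty":0,"tz":0,"turn":0},{"grip":0,"tx":0,"ty":0,"tz":0,"turn":0}]' 40 >/dev/null; python3 m.py; cp pics/last.png pics/s4.png
```

```text
changed px 859
6.4 [505.  -32.9 141.3] F [-0.03 -0.34 -4.66] M [ 0.064 -0.08   0.034] gap 55.7 toolx [ 0.021 -0.002 -1.   ] z [ 0.054 -0.999  0.003] q [-0.138  0.255  1.736  0.002  1.13   1.378]
```

View pics/s4.png

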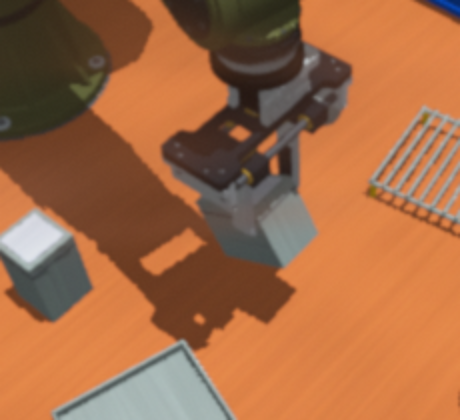

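The tin is visibly tipped, with its far end down. The bottom edge of the near face runs from about (217,257) to (284,268) in the crop, and the end face's lower edge from (284,268) to (317,232). I'll measure the angle on the near-face plane.

```bash
cat >> h.py <<'E'
def face(c,px,p0=(505,-61),yaw=3):
    "rays onto vertical plane of tin's -y face; returns (along-length, z)"
    px=np.asarray(px,float); d=np.c_[(px[:,0]-c["cx"])/c["fx"],-(px[:,1]-c["cy"])/c["fy"],-np.ones(len(px))]
    d=R.from_euler("xyz",c["attitude"]).apply(d); e=c["eye"]; a=np.radians(yaw)
    n=np.array([-np.sin(a),np.cos(a),0]); o=np.array([*p0,0])
    P=e+d*(((o-e)@n)/(d@n))[:,None]
    return np.c_[(P-o)@[np.cos(a),np.sin(a),0],P[:,2]]
E
python3 - <<'E'
from h import *
c=manip.camera("scene")
px=np.array([(217,257),(284,268),(260,222)])/2+[100,60]
f=face(c,px); print(f.round(1)); v=f[1]-f[0]; w=f[2]-f[1]
print("bottom edge tilt",np.degrees(np.arctan2(v[1],v[0])),np.hypot(*v),"end edge",np.degrees(np.arctan2(-w[0],w[1])),np.hypot(*w))
cv2.imwrite("pics/s5.png",cv2.resize(c["image"][140:205,185:270,::-1],None,fx=8,fy=8,interpolation=cv2.INTER_CUBIC))
E
```

```text
[[-47.8  50.8]
 [ 46.2 114.1]
 [ 18.1 164.6]]
bottom edge tilt 33.96496428260889 113.31143777421345 end edge 29.12532857864662 57.81006768403666
```

View pics/s5.png

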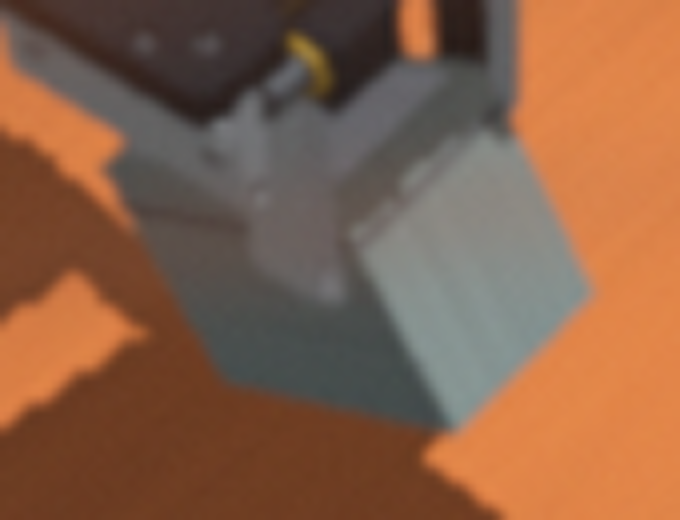

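```bash
cat > tilt.py <<'E'
from h import *
import sys,json
c=manip.camera("scene")
px=np.array(json.loads(sys.argv[1]))/8+[185,140]   # bottom -x, bottom +x, top -x
f=face(c,px); print(f.round(1)); v=f[1]-f[0]; w=f[2]-f[0]
print("tilt by bottom",np.degrees(np.arctan2(v[1],v[0])).round(1),np.hypot(*v).round(1),"by -x edge",np.degrees(np.arctan2(-w[0],w[1])).round(1),np.hypot(*w).round(1))
E
python3 tilt.py '[[228,382],[455,432],[110,165]]'
```

```text
[[-31.9  67.3]
 [ 45.9 113.8]
 [-65.3 132.2]]
tilt by bottom 30.9 90.6 by -x edge 27.2 73.0
```

The edge lengths check out (90.6 and 73.0 mm) and the tilt is about 29–31°. It needs about 10° more.

```bash
python3 -m jog '[{"grip":0,"tx":0,"ty":0,"tz":0,"turn":0},{"grip":0,"tx":0,"ty":0,"tz":0,"turn":0}]' 7.5 >/dev/null
python3 -m jog '[{"grip":0,"tx":0,"ty":0,"tz":0,"turn":0},{"grip":0,"tx":0,"ty":0,"tz":0,"turn":0}]' 40 >/dev/null; cat > crop.py <<'E'
from h import *
import sys
c=manip.camera("scene"); st()
cv2.imwrite(f"pics/{sys.argv[1]}.png",cv2.resize(c["image"][140:205,185:270,::-1],None,fx=8,fy=8,interpolation=cv2.INTER_CUBIC))
E
python3 crop.py s6
```

```text
6.88 [505.1 -32.9 141.3] F [-0.36  0.62 -5.06] M [ 0.004 -0.078 -0.021] gap 55.7 toolx [ 0.021 -0.002 -1.   ] z [ 0.054 -0.999  0.003] q [-0.138  0.255  1.735  0.002  1.13   1.378]
```

View pics/s6.png

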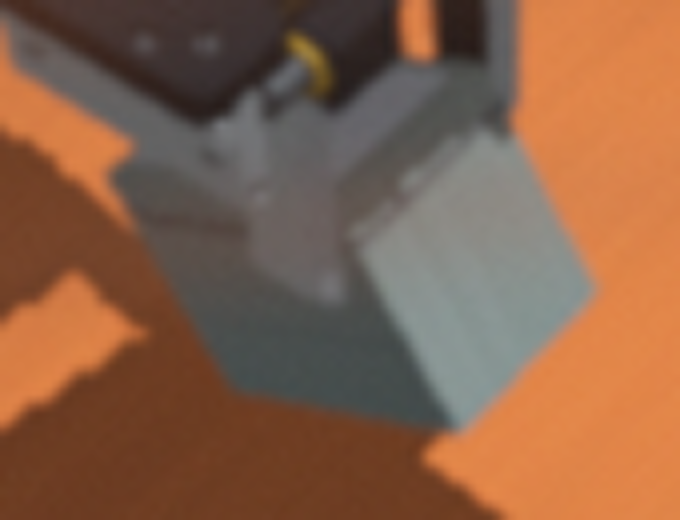

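About 33° by eye, and it stops there on pad friction. Rather than risk a drop with a weaker grip, I'll move along +x with a firm grip, then brake with the grip eased.

```bash
cat > auto.py <<'E'
from h import *
c=manip.camera("scene"); s=manip.read_state(); st()
hsv=cv2.cvtColor(c["image"],cv2.COLOR_RGB2HSV); m=(hsv[...,1]<100).astype(np.uint8)
n,l,stt,ce=cv2.connectedComponentsWithStats(m)
# tin+gripper blob: the component under the pads
P=R.from_euler("xyz",c["attitude"]).inv().apply(s["eef_pos"]-c["eye"])
u,v=int(c["cx"]-c["fx"]*P[0]/P[2]),int(c["cy"]+c["fy"]*P[1]/P[2])
w=l[v-10:v+25,u-25:u+25]; k=np.bincount(w[w>0]).argmax()
ct=max(cv2.findContours((l==k).astype(np.uint8),0,cv2.CHAIN_APPROX_NONE)[0],key=cv2.contourArea)
h=cv2.approxPolyDP(cv2.convexHull(ct),1.6,True)[:,0]
i=h[:,1].argmax(); a=h[i]; b=min((h[i-1],h[(i+1)%len(h)]),key=lambda q:q[0])
f=face(c,[b,a],(s["eef_pos"][0],s["eef_pos"][1]-28)); d=f[1]-f[0]
print("tcp px",u,v,"hull",h.tolist(),"\nedge",b,a,f.round(1).tolist(),"len",np.hypot(*d).round(1),"TILT",np.degrees(np.arctan2(d[1],d[0])).round(1))
E
python3 auto.py
python3 -m jog '[{"grip":0,"tx":0,"ty":0.3,"tz":0,"turn":0},{"grip":0,"tx":0,"ty":1.0,"tz":0,"turn":0},{"grip":0,"tx":0,"ty":1.9,"tz":0,"turn":0}]' 40 >/dev/null
python3 -m jog '[{"grip":0,"tx":0,"ty":0,"tz":0,"turn":0},{"grip":0,"tx":0,"ty":0,"tz":0,"turn":0}]' 9 >/dev/null
python3 -m jog '[{"grip":0,"tx":0,"ty":0,"tz":0,"turn":0},{"grip":0,"tx":0,"ty":0,"tz":0,"turn":0}]' 40 >/dev/null
python3 auto.py
```

```text
6.93 [505.1 -32.8 141.3] F [-1.26 -0.02 -4.5 ] M [ 0.062 -0.055  0.013] gap 55.7 toolx [ 0.021 -0.001 -1.   ] z [ 0.054 -0.999  0.003] q [-0.138  0.255  1.735  0.002  1.13   1.378]
tcp px 233 165 hull [[273, 93], [275, 98], [258, 177], [243, 193], [214, 188], [182, 140], [183, 132], [251, 81]] 
edge [214 188] [243 193] [[-30.7, 67.3], [48.6, 119.5]] len 94.9 TILT 33.3
7.57 [580.3 -28.8 143.1] F [ 0.42  0.18 -3.49] M [0.041 0.05  0.032] gap 55.8 toolx [ 0.021 -0.002 -1.   ] z [ 0.054 -0.999  0.003] q [-1.130e-01  4.120e-01  1.520e+00  1.000e-03  1.189e+00  1.403e+00]
tcp px 263 183 hull [[377, 139], [354, 182], [281, 213], [260, 219], [238, 197], [217, 162], [217, 154], [240, 104], [289, 94]] 
edge [238 197] [260 219] [[-40.0, 93.5], [16.4, 66.2]] len 62.6 TILT -25.8
```

```bash
python3 - <<'E'
from h import *
c=manip.camera("scene")
f=face(c,[(260,219),(281,213),(238,197)],(580.3,-57)); print(f.round(1))
for a,b in((0,1),(2,0)):
    d=f[b]-f[a]; print(np.hypot(*d),np.degrees(np.arctan2(d[1],d[0])))
cv2.imwrite("pics/s7.png",cv2.resize(c["image"][120:240,200:320,::-1],None,fx=4,fy=4,interpolation=cv2.INTER_CUBIC))
st()
E
```

```text
[[ 16.5  66.7]
 [ 62.6 135.2]
 [-39.8  93.9]]
82.58326216477205 56.10487442656924
62.59937581804684 -25.83045665088214
7.62 [580.4 -28.8 143.3] F [ 0.36 -0.57 -3.66] M [ 0.021  0.082 -0.039] gap 56.0 toolx [ 0.021 -0.002 -1.   ] z [ 0.054 -0.999  0.003] q [-1.130e-01  4.120e-01  1.519e+00  1.000e-03  1.189e+00  1.403e+00]
```

View pics/s7.png

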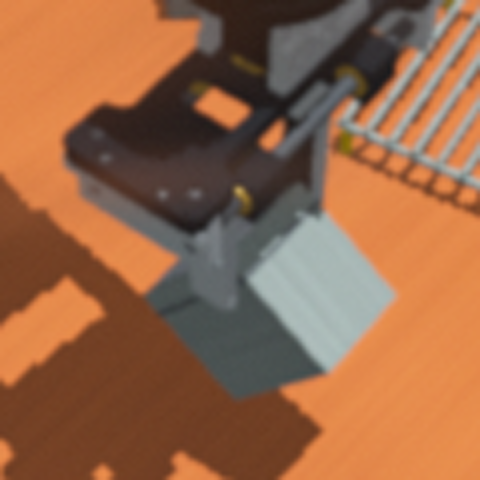

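Corners: bottom −x at (259.5,219), bottom +x at (282,213). The tilt is about 56–60°, so the tin is well tipped, clear of the table and clamped. To bring it upright, I'll set the low corner on the table and move the pads over it on an arc.

```bash
python3 -m jog '[{"grip":0,"tx":0,"ty":-0.3,"tz":0,"turn":0},{"grip":0,"tx":0.2,"ty":-0.9,"tz":0,"turn":0},{"grip":0,"tx":0.7,"ty":-1.5,"tz":0,"turn":0},{"grip":0,"tx":1.2,"ty":-1.85,"tz":0,"turn":0},{"grip":0,"tx":1.4,"ty":-1.9,"tz":0,"turn":0},{"grip":0,"tx":1.4,"ty":-1.9,"tz":0,"turn":0},{"grip":0,"tx":1.4,"ty":-1.9,"tz":0,"turn":0}]' 45 >/dev/null; python3 auto.py
```

```text
8.25 [506.8 -33.   86. ] F [-0.08 -0.5  -3.87] M [ 0.057  0.057 -0.025] gap 55.7 toolx [ 0.022 -0.002 -1.   ] z [ 0.054 -0.999  0.003] q [-0.138  0.332  1.781  0.002  1.007  1.378]
tcp px 234 182 hull [[252, 93], [269, 102], [274, 121], [265, 192], [250, 209], [230, 214], [186, 162], [186, 155], [213, 114]] 
edge [186 162] [230 214] [[-108.2, 96.7], [8.9, 4.8]] len 148.9 TILT -38.1
```

```bash
python3 -m jog '[{"grip":0,"tx":0.16,"ty":0,"tz":0,"turn":0},{"grip":0,"tx":0.16,"ty":0.15,"tz":0,"turn":0},{"grip":0,"tx":0.16,"ty":0.35,"tz":0,"turn":0},{"grip":0,"tx":0.17,"ty":0.55,"tz":0,"turn":0},{"grip":0,"tx":0.2,"ty":0.8,"tz":0,"turn":0},{"grip":0,"tx":0.28,"ty":1.1,"tz":0,"turn":0},{"grip":0,"tx":0.28,"ty":1.1,"tz":0,"turn":0}]' 9; python3 auto.py
```

```text
clock: 8.83
eef_pos: [552.4, -30.5, 74.8]
eef_rot: [1.445, 1.548, -0.072]
wrist_force: [2.6, -0.7, 2.5]
finger_gap: 55.6
8.88 [551.7 -30.5  75. ] F [ 2.85 -0.2   1.85] M [-0.016 -0.543 -0.031] gap 55.9 toolx [ 0.023 -0.002 -1.   ] z [ 0.054 -0.999  0.003] q [-1.220e-01  4.350e-01  1.662e+00  1.000e-03  1.021e+00  1.394e+00]
tcp px 251 196 hull [[377, 139], [354, 182], [261, 223], [233, 216], [206, 178], [207, 173], [235, 134], [267, 120], [313, 113]] 
edge [233 216] [261 223] [[-27.5, 4.8], [48.2, 54.1]] len 90.4 TILT 33.1
```

The arc is working: tilt is down to 33°. I'll carry on to flat.

```bash
python3 -m jog '[{"grip":0,"tx":0.06,"ty":0.2,"tz":0,"turn":0},{"grip":0,"tx":0.17,"ty":0.45,"tz":0,"turn":0},{"grip":0,"tx":0.3,"ty":0.65,"tz":0,"turn":0},{"grip":0,"tx":0.43,"ty":0.84,"tz":0,"turn":0},{"grip":0,"tx":0.55,"ty":0.98,"tz":0,"turn":0},{"grip":0,"tx":0.68,"ty":1.1,"tz":0,"turn":0},{"grip":0,"tx":0.8,"ty":1.2,"tz":0,"turn":0},{"grip":0,"tx":0.87,"ty":1.25,"tz":0,"turn":0},{"grip":0,"tx":0.87,"ty":1.25,"tz":0,"turn":0},{"grip":0,"tx":0.87,"ty":1.25,"tz":0,"turn":0}]' 9; python3 auto.py
```

```text
clock: 9.72
eef_pos: [601.3, -27.9, 41.1]
eef_rot: [1.449, 1.549, -0.068]
wrist_force: [0.7, -0.3, -2.7]
finger_gap: 56.0
9.77 [601.2 -27.9  41.2] F [ 1.38 -0.28 -2.07] M [ 0.046 -0.327 -0.032] gap 56.0 toolx [ 0.021 -0.001 -1.   ] z [ 0.054 -0.999  0.003] q [-1.080e-01  5.780e-01  1.532e+00  1.000e-03  1.010e+00  1.409e+00]
tcp px 269 217 hull [[12, 0], [222, 0], [377, 141], [354, 182], [265, 238], [0, 88], [0, 25]] 
edge [ 0 88] [265 238] [[-1188.2, -226.3], [11.0, 4.5]] len 1221.3 TILT 10.9
```

```bash
sed -i 's/^n,l,stt/u0=R.from_euler("xyz",c["attitude"]).inv().apply(s["eef_pos"]-c["eye"]); uu=int(c["cx"]-c["fx"]*u0[0]\/u0[2]); vv=int(c["cy"]+c["fy"]*u0[1]\/u0[2]); m[:,:uu-55]=0; m[:,uu+40:]=0; m[:vv-25]=0\nn,l,stt/' auto.py
python3 -m jog '[{"grip":0,"tx":0.06,"ty":0,"tz":0,"turn":0},{"grip":0,"tx":0.06,"ty":0,"tz":0,"turn":0}]' 6 >/dev/null; python3 auto.py; python3 - <<'E'
from h import *
c=manip.camera("scene")
cv2.imwrite("pics/s8.png",cv2.resize(c["image"][150:260,200:330,::-1],None,fx=5,fy=5,interpolation=cv2.INTER_CUBIC))
E
```

```text
9.98 [601.6 -28.   39.4] F [ 2.56 -0.14  3.19] M [ 0.107 -0.363  0.028] gap 56.0 toolx [ 0.023 -0.002 -1.   ] z [ 0.054 -0.999  0.003] q [-1.080e-01  5.810e-01  1.532e+00  1.000e-03  1.006e+00  1.409e+00]
tcp px 270 218 hull [[286, 193], [285, 206], [280, 221], [265, 238], [232, 215], [229, 199], [235, 193]] 
edge [232 215] [265 238] [[-80.3, 6.2], [10.7, 4.6]] len 91.0 TILT -1.0
```

View pics/s8.png

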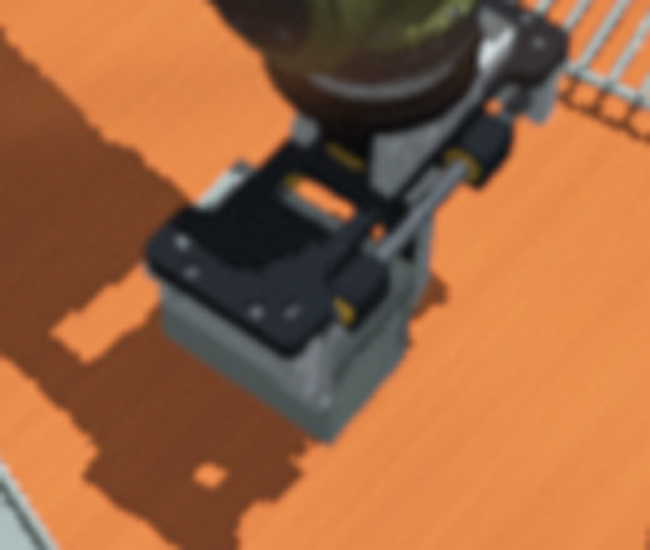

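Flat and upright again (tilt −1°). I'll clamp firmly, lift upright and move back in for the second tip.

```bash
python3 -m jog '[{"grip":0,"tx":0,"ty":0,"tz":0,"turn":0},{"grip":0,"tx":0,"ty":0,"tz":0,"turn":0},{"grip":0,"tx":0,"ty":0,"tz":0,"turn":0},{"grip":0,"tx":-0.4,"ty":0,"tz":0,"turn":0},{"grip":0,"tx":-1.1,"ty":-0.4,"tz":0,"turn":0},{"grip":0,"tx":-1.9,"ty":-1.1,"tz":0,"turn":0},{"grip":0,"tx":-2.5,"ty":-1.8,"tz":0,"turn":0},{"grip":0,"tx":-2.6,"ty":-2,"tz":0,"turn":0},{"grip":0,"tx":-2.6,"ty":-2,"tz":0,"turn":0},{"grip":0,"tx":-2.6,"ty":-2,"tz":0,"turn":0},{"grip":0,"tx":-2.6,"ty":-2,"tz":0,"turn":0},{"grip":0,"tx":-2.6,"ty":-2,"tz":0,"turn":0}]' 58; python3 auto.py
```

```text
clock: 11.03
eef_pos: [519.2, -32.0, 139.6]
eef_rot: [1.456, 1.552, -0.061]
wrist_force: [0.4, -0.4, -5.3]
finger_gap: 55.6
11.08 [519.2 -32.  139.7] F [ 0.07  0.54 -4.24] M [-0.002 -0.175 -0.001] gap 55.8 toolx [ 0.019 -0.001 -1.   ] z [ 0.054 -0.999  0.002] q [-1.330e-01  2.880e-01  1.697e+00  1.000e-03  1.138e+00  1.383e+00]
tcp px 238 169 hull [[250, 175], [235, 191], [231, 190], [201, 170], [189, 144], [254, 144], [254, 157]] 
edge [231 190] [235 191] [[3.3, 102.1], [13.9, 108.0]] len 12.1 TILT 28.9
```

```bash
python3 -m jog '[{"grip":0,"tx":0,"ty":0,"tz":0,"turn":0},{"grip":0,"tx":0,"ty":0,"tz":0,"turn":0},{"grip":0,"tx":0,"ty":0,"tz":0,"turn":0}]' 9 >/dev/null
python3 -m jog '[{"grip":0,"tx":0,"ty":0,"tz":0,"turn":0},{"grip":0,"tx":0,"ty":0,"tz":0,"turn":0}]' 45 >/dev/null; python3 auto.py
```

```text
11.55 [519.  -32.1 141.2] F [-0.89  0.31 -4.18] M [-0.006  0.084 -0.06 ] gap 55.9 toolx [ 0.021 -0.001 -1.   ] z [ 0.054 -0.999  0.003] q [-1.330e-01  2.850e-01  1.698e+00  1.000e-03  1.138e+00  1.383e+00]
tcp px 238 168 hull [[268, 178], [252, 195], [229, 201], [210, 178], [188, 143], [254, 143]] 
edge [210 178] [229 201] [[-53.1, 95.5], [-3.9, 55.6]] len 63.3 TILT -39.1
```

Second tip: the −x end edge gives about 51°, in the air. I'll return it upright the same way.

```bash
python3 -m jog '[{"grip":0,"tx":0.3,"ty":0,"tz":0,"turn":0},{"grip":0,"tx":0.8,"ty":0,"tz":0,"turn":0},{"grip":0,"tx":1.15,"ty":0,"tz":0,"turn":0},{"grip":0,"tx":1.25,"ty":0,"tz":0,"turn":0},{"grip":0,"tx":1.25,"ty":0,"tz":0,"turn":0},{"grip":0,"tx":1.25,"ty":0,"tz":0,"turn":0}]' 45 >/dev/null; python3 auto.py; python3 -m jog '[{"grip":0,"tx":0.15,"ty":0.05,"tz":0,"turn":0},{"grip":0,"tx":0.18,"ty":0.2,"tz":0,"turn":0},{"grip":0,"tx":0.22,"ty":0.4,"tz":0,"turn":0},{"grip":0,"tx":0.3,"ty":0.6,"tz":0,"turn":0},{"grip":0,"tx":0.38,"ty":0.8,"tz":0,"turn":0},{"grip":0,"tx":0.38,"ty":0.8,"tz":0,"turn":0}]' 9; python3 auto.py
```

```text
12.1 [520.6 -32.2  92.2] F [-0.34  0.18 -3.86] M [0.032 0.065 0.   ] gap 55.5 toolx [ 0.022 -0.002 -1.   ] z [ 0.054 -0.999  0.003] q [-0.133  0.35   1.738  0.002  1.031  1.383]
tcp px 239 184 hull [[267, 193], [252, 210], [231, 214], [191, 163], [192, 159], [254, 159]] 
edge [191 163] [231 214] [[-106.3, 105.3], [-1.9, 7.6]] len 143.0 TILT -43.1
clock: 12.6
eef_pos: [554.7, -30.5, 77.2]
eef_rot: [1.445, 1.546, -0.072]
wrist_force: [3.8, -0.4, 5.6]
finger_gap: 56.1
12.65 [554.2 -30.5  77.3] F [3.41 0.88 5.12] M [ 0.077 -0.762  0.013] gap 56.2 toolx [ 0.024 -0.002 -1.   ] z [ 0.054 -0.999  0.003] q [-1.210e-01  4.360e-01  1.655e+00  1.000e-03  1.027e+00  1.394e+00]
tcp px 252 196 hull [[275, 206], [260, 223], [232, 216], [207, 179], [208, 173], [213, 171], [268, 171]] 
edge [232 216] [260 223] [[-33.0, 1.9], [43.2, 51.6]] len 91.0 TILT 33.1
```

```bash
python3 -m jog '[{"grip":0,"tx":0.08,"ty":0.2,"tz":0,"turn":0},{"grip":0,"tx":0.2,"ty":0.42,"tz":0,"turn":0},{"grip":0,"tx":0.33,"ty":0.6,"tz":0,"turn":0},{"grip":0,"tx":0.47,"ty":0.78,"tz":0,"turn":0},{"grip":0,"tx":0.6,"ty":0.92,"tz":0,"turn":0},{"grip":0,"tx":0.73,"ty":1.04,"tz":0,"turn":0},{"grip":0,"tx":0.85,"ty":1.13,"tz":0,"turn":0},{"grip":0,"tx":0.92,"ty":1.17,"tz":0,"turn":0},{"grip":0,"tx":0.95,"ty":1.17,"tz":0,"turn":0},{"grip":0,"tx":0.95,"ty":1.17,"tz":0,"turn":0}]' 8; python3 auto.py
```

```text
clock: 13.48
eef_pos: [600.4, -28.1, 39.9]
eef_rot: [1.445, 1.549, -0.071]
wrist_force: [3.2, -1.4, 2.5]
finger_gap: 56.3
13.53 [600.4 -28.   39.9] F [ 2.28 -1.1   2.13] M [-0.171 -0.52   0.083] gap 55.6 toolx [ 0.022 -0.002 -1.   ] z [ 0.054 -0.999  0.003] q [-1.080e-01  5.780e-01  1.535e+00  1.000e-03  1.006e+00  1.408e+00]
tcp px 269 217 hull [[286, 192], [285, 205], [280, 220], [265, 238], [232, 215], [228, 202], [229, 197], [235, 192]] 
edge [232 215] [265 238] [[-79.0, 6.2], [11.9, 4.7]] len 91.0 TILT -1.0
```

Upright again. I'll clamp, lift upright, check the weight and head for the tray.

```bash
python3 -m jog '[{"grip":0,"tx":0,"ty":0,"tz":0,"turn":0},{"grip":0,"tx":0,"ty":0,"tz":0,"turn":0},{"grip":0,"tx":0,"ty":0,"tz":0,"turn":0},{"grip":0,"tx":-0.4,"ty":0,"tz":0,"turn":0},{"grip":0,"tx":-1.1,"ty":0,"tz":0,"turn":0},{"grip":0,"tx":-1.8,"ty":0,"tz":0,"turn":0},{"grip":0,"tx":-2.2,"ty":0,"tz":0,"turn":0},{"grip":0,"tx":-2.3,"ty":0,"tz":0,"turn":0},{"grip":0,"tx":-2.3,"ty":0,"tz":0,"turn":0},{"grip":0,"tx":-2.3,"ty":0,"tz":0,"turn":0},{"grip":0,"tx":-2.3,"ty":0,"tz":0,"turn":0},{"grip":0,"tx":-2.3,"ty":0,"tz":0,"turn":0}]' 58 >/dev/null; python3 auto.py; python3 - <<'E'
from h import *
f=[]
for i in range(8): manip.camera("scene"); f.append(manip.read_state()["wrist_force"])
print("mean F",np.mean(f,0).round(2)); print(go([584.8,-251.7,132],93-18.3))
E
```

```text
14.58 [597.4 -27.8 130.3] F [ 1.48 -0.15 -3.97] M [ 0.077 -0.207 -0.034] gap 56.2 toolx [ 0.019 -0.001 -1.   ] z [ 0.054 -0.999  0.002] q [-1.080e-01  4.630e-01  1.478e+00  1.000e-03  1.182e+00  1.408e+00]
tcp px 270 192 hull [[288, 167], [282, 196], [266, 215], [230, 192], [226, 171], [239, 168]] 
edge [230 192] [266 215] [[-78.2, 92.2], [12.8, 95.0]] len 91.1 TILT 1.8
mean F [ 0.02  0.03 -4.38]
{'t': array([-0.01, -0.63,  5.57]), 'jaw': np.float64(-86.9), 'toolx': array([ 0.021, -0.001, -1.   ]), 'turn': np.float64(3.07)}
```

The tin is upright in the air (tilt 1.8°) and weighs 4.38 N, so it holds something: it goes to the tray.

```bash
python3 -m jog '[{"grip":0,"tx":0,"ty":0,"tz":0.3,"turn":0.2},{"grip":0,"tx":0,"ty":-0.1,"tz":0.9,"turn":0.6},{"grip":0,"tx":0,"ty":-0.2,"tz":1.6,"turn":1.0},{"grip":0,"tx":0,"ty":-0.3,"tz":2.4,"turn":1.4},{"grip":0,"tx":0,"ty":-0.4,"tz":3.2,"turn":1.8},{"grip":0,"tx":0,"ty":-0.5,"tz":4,"turn":2.2},{"grip":0,"tx":0,"ty":-0.6,"tz":4.7,"turn":2.6},{"grip":0,"tx":0,"ty":-0.63,"tz":5.3,"turn":2.9},{"grip":0,"tx":0,"ty":-0.63,"tz":5.57,"turn":3.07},{"grip":0,"tx":0,"ty":-0.63,"tz":5.57,"turn":3.07},{"grip":0,"tx":0,"ty":-0.63,"tz":5.57,"turn":3.07},{"grip":0,"tx":0,"ty":-0.63,"tz":5.57,"turn":3.07}]'; python3 - <<'E'
from h import *
c=manip.camera("scene"); st(); print(go([584.8,-251.7,47],93-18.3))
E
```

```text
clock: 15.98
eef_pos: [584.9, -250.8, 131.6]
eef_rot: [1.783, 1.55, -0.054]
wrist_force: [0.6, 0.4, -4.6]
finger_gap: 56.0
16.03 [ 585.  -250.6  131.7] F [ 0.46 -0.42 -3.89] M [ 0.01  -0.172 -0.024] gap 55.6 toolx [ 0.021 -0.001 -1.   ] z [-0.263 -0.965 -0.004] q [-0.466  0.543  1.354  0.009  1.225  1.368]
{'t': array([ 2.12, -0.04,  0.04]), 'jaw': np.float64(-105.2), 'toolx': array([ 0.021, -0.001, -1.   ]), 'turn': np.float64(0.01)}
```

```bash
python3 -m jog '[{"grip":0,"tx":0.4,"ty":0,"tz":0,"turn":0},{"grip":0,"tx":1,"ty":-0.02,"tz":0,"turn":0},{"grip":0,"tx":1.6,"ty":-0.04,"tz":0,"turn":0},{"grip":0,"tx":1.9,"ty":-0.05,"tz":0,"turn":0},{"grip":0,"tx":2.0,"ty":-0.05,"tz":0,"turn":0},{"grip":0,"tx":2.05,"ty":-0.05,"tz":0,"turn":0},{"grip":0,"tx":2.09,"ty":-0.05,"tz":0,"turn":0},{"grip":0,"tx":2.12,"ty":-0.05,"tz":0,"turn":0},{"grip":0,"tx":2.12,"ty":-0.05,"tz":0,"turn":0},{"grip":0,"tx":2.12,"ty":-0.05,"tz":0,"turn":0}]'; python3 m.py
```

```text
clock: 16.87
eef_pos: [585.0, -251.4, 47.7]
eef_rot: [1.749, 1.549, -0.089]
wrist_force: [0.0, -0.6, -5.5]
finger_gap: 55.7
changed px 3929
16.92 [ 585.  -251.4   47.6] F [-0.36  0.03 -4.36] M [ 0.039 -0.128  0.018] gap 56.0 toolx [ 0.022 -0.002 -1.   ] z [-0.264 -0.964 -0.004] q [-0.467  0.638  1.416  0.009  1.068  1.367]
```

```bash
python3 -m jog '[{"grip":0,"tx":0.02,"ty":0,"tz":0,"turn":0},{"grip":0,"tx":0.04,"ty":0,"tz":0,"turn":0},{"grip":0,"tx":0.06,"ty":0,"tz":0,"turn":0},{"grip":0,"tx":0.06,"ty":0,"tz":0,"turn":0}]'; python3 -m jog '[{"grip":0,"tx":0.02,"ty":0,"tz":0,"turn":0},{"grip":0,"tx":0.03,"ty":0,"tz":0,"turn":0},{"grip":0,"tx":0.03,"ty":0,"tz":0,"turn":0}]'
```

```text
clock: 17.25
eef_pos: [584.7, -251.2, 44.3]
eef_rot: [1.774, 1.55, -0.065]
wrist_force: [0.5, -0.1, -4.3]
finger_gap: 55.8
clock: 17.5
eef_pos: [584.9, -251.3, 44.0]
eef_rot: [1.761, 1.549, -0.077]
wrist_force: [-3.1, 2.0, 4.8]
finger_gap: 55.7
```

Contact at the expected height. I'll ease the grip, open and rise.

```bash
python3 -m jog '[{"grip":0,"tx":0,"ty":0,"tz":0,"turn":0},{"grip":0,"tx":0,"ty":0,"tz":0,"turn":0},{"grip":0,"tx":0,"ty":0,"tz":0,"turn":0}]' 4; python3 -m jog '[{"grip":0.7,"tx":0,"ty":0,"tz":0,"turn":0},{"grip":0.95,"tx":0,"ty":0,"tz":0,"turn":0},{"grip":0.95,"tx":0,"ty":0,"tz":0,"turn":0},{"grip":0.95,"tx":0,"ty":0,"tz":0,"turn":0},{"grip":0.95,"tx":0,"ty":0,"tz":0,"turn":0},{"grip":0.95,"tx":0,"ty":0,"tz":0,"turn":0}]'; python3 -m jog '[{"grip":0.95,"tx":-0.4,"ty":0,"tz":0,"turn":0},{"grip":0.95,"tx":-1.2,"ty":0,"tz":0,"turn":0},{"grip":0.95,"tx":-2,"ty":0,"tz":0,"turn":0},{"grip":0.95,"tx":-3,"ty":0,"tz":0,"turn":0},{"grip":0.95,"tx":-3.5,"ty":0,"tz":0,"turn":0},{"grip":0.95,"tx":-3.5,"ty":-2,"tz":-1,"turn":0},{"grip":0.95,"tx":-3.5,"ty":-4,"tz":-3,"turn":0},{"grip":0.95,"tx":-3.5,"ty":-4,"tz":-5,"turn":0},{"grip":0.95,"tx":-3.5,"ty":-4,"tz":-5,"turn":0},{"grip":0.95,"tx":-3.5,"ty":-4,"tz":-5,"turn":0},{"grip":0.95,"tx":-3.5,"ty":-4,"tz":-5,"turn":0}]'
python3 - <<'E'
from h import *
a=manip.camera("top")["image"][100:280,280:460]; b=manip.camera("scene")["image"][190:370,90:270]
cv2.imwrite("pics/s9.png",cv2.resize(np.hstack([a,b])[:,:,::-1],None,fx=2.2,fy=2.2)); st()
E
```

```text
clock: 17.75
eef_pos: [585.1, -251.2, 43.7]
eef_rot: [1.764, 1.549, -0.074]
wrist_force: [-0.4, 3.0, 5.4]
finger_gap: 56.1
clock: 18.25
eef_pos: [584.8, -251.3, 43.2]
eef_rot: [1.768, 1.55, -0.07]
wrist_force: [-0.2, -0.5, -0.2]
finger_gap: 89.2
clock: 19.17
eef_pos: [482.7, -26.7, 181.0]
eef_rot: [1.767, 1.549, -0.072]
wrist_force: [1.3, 0.8, 0.5]
finger_gap: 89.2
19.27 [482.5 -24.1 181.2] F [-0.45 -0.49  0.45] M [0.065 0.036 0.006] gap 89.3 toolx [ 0.021 -0.001 -1.   ] z [-0.26  -0.966 -0.005] q [-0.127  0.16   1.751  0.002  1.208  1.706]
```

View pics/s9.png

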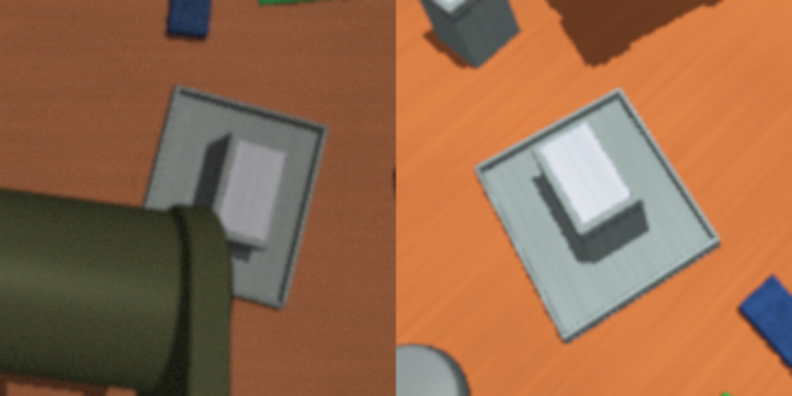

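The tin stands upright in the tray, near its centre and aligned with it, clear of the walls. The gripper is well away.

```bash
python3 -m jog '[{"grip":0.95,"tx":0,"ty":0,"tz":0,"turn":0},{"grip":0.95,"tx":0,"ty":0,"tz":0,"turn":0},{"grip":0.95,"tx":0,"ty":0,"tz":0,"turn":0}]' >/dev/null; python3 -c "from cell import manip; print(manip.sign_off())"
```

```text
the job is handed in; nothing more can be done
None
```

The tin still holds something. It is now standing upright in the shallow tray, released, and I handed the job in at about 19.5 s of the 48 s.

- **Weight:** it read 4.3–4.4 N on both averaged lifts (4.4 N expected if loaded, 2 N if empty). The pull on the wrist also shifted along the length after tipping, as a sliding foot would cause.
- **How I tipped it:** the jog command cannot tilt the tool. I gripped the tin near one end, lifted it and eased the grip so its own weight tipped it about the pads.
- **Tips reached:** the first went to about 56–60° and the second to about 51°. Both were in the air and steeper than the 40° asked.
- **Not exactly as asked:** I could not bring it back upright in the air. Each time I righted it by rolling its low corner on the table, then clamped it and lifted it again. The second of these lifts measured 1.8° from upright. The first was not cleanly measured, but its outline looked level.
- **Final check:** both camera views show it upright near the middle of the tray, clear of the walls. The gripper was well away and the wrist force was near zero.
- **Early test move:** I briefly pushed the arm to the edge of its reach. Joint 3 read 0.234 against a limit of 0.23, and the tool kept a harmless lean of about 1°.

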